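# Load a die plate from the rack into the hand press

### The job

Draw the red die plate straight up out of its slot in the wooden rack, lay it flat on the sloping rest against the toe and let go of it, then take it up afresh and slide it level into the guides on the press anvil until it is fully home against the brass stop, and let go. Leave the blue and grey plates in the rack and everything else on the shelf where it is.

Things in the scene. Friction and masses are not known exactly. Their poses are not given: they have to be found in the camera images.
- red_plate: The red die plate to move: a flat aluminium plate 54 wide x 8 thick x 140 long, about 0.18 kg, with dark round insets flush in both faces (look only); the same either way round and either end first. It starts upright in one of the rack's three slots. Origin: centre of the lower short edge; x along the width (54), y through the thickness (8), z along the length towards the upper edge.
- red_plate_mid (a point): The middle of the red plate (70 mm along its z from its origin, mid thickness). Axes as the plate's.
- blue_plate: Blue die plate of the same size and frame, stands in another slot of the rack. Stays there.
- grey_plate: Grey die plate of the same size and frame, stands in the third slot of the rack. Stays there.
- rack: Wooden slotted rack fixed to the shelf, 76 (x) x 156 (y) x 50 high. Origin: centre of its underside. Slots at its y = -48, 0, +48 mm, each 11 wide (y), 59 long (x), floor 12 above the shelf; fins reach 46, side walls 50 high. Plates stand upright in them, thickness along the rack's y, top edge 152 above the shelf. Rack and rest may change places.
- rest: Sloping rest fixed to the shelf: a cork-faced board 34 wide falling at 45 degrees towards its own +x (about the robot's right), with a steel toe across its low end, 14 high above the board's face. Origin: on the shelf below it. Foot plate 120 x 90 x 10 high (x from -55 to +65 mm).
- rest_toe (a point): Corner where the board's face meets the toe, mid width: rest x = +50, y = 0, z = 30 mm. From here the board runs 80 mm up the slope (to x = -7, z = 87), so the upper 60 mm of a plate laid on it stick out free past the board's end and its long edges stand out 10 mm at either side.
- rest_seat (a point): Where the middle of a plate lies when it is laid on the rest against the toe with its length down the slope: rest x = +3, y = 0, z = 82 mm. Axes as the rest's.
- press: Green hand press bolted to the shelf, steel anvil with guides in front. Origin: on the shelf under the middle of the guide mouth; +x is the direction in which a plate slides in (about the robot's right), z up. Foot 130 wide, 30 high, x = 20 to 260 mm; nothing of it stands before x = -4. Lever stands up at the +y side of the head, 515 high. Ram and lever are fixed.
- guide_mouth (a point): Middle of the guide mouth at bed height (press x = 0, z = 70 mm). The flat bed, 70 above the shelf, runs from x = 15 to the brass stop at x = 95; side rails 59 apart with lips over them that leave 13 mm height above the bed and a 43 wide gap between them; flared lead-in at sides, top and bottom from x = 0 to 15. A plate that is home sticks out 45 mm before the mouth.
- ram_tip (a point): Lower end of the press ram, 24 square, 125 above the shelf at press x = 75 mm. The press head overhangs from x = 55 mm on, from 210 to 310 above the shelf.
- guide_home (a point): Where the middle of the plate lies when it is fully home: press x = +25, y = 0, z = 74 mm. Axes as the press's.
- shroud: Grey plastic handle shroud, upturned channel 150 x 32 x 38 high, origin under its centre. Leave alone.
- nut_driver: Nut driver lying along its x, yellow handle, steel shaft, 190 long, 26 high. Leave alone.
- grommet: Black rubber grommet, 40 across, 12 high. Leave alone.
- weight: Bronze weight block 60 x 40 x 40 high. Leave alone.
- pin_cup: Steel cup, 64 across, 70 high. Leave alone.
There are look-alikes about, which are no part of the job. What is meant by the red_plate is not green or purple, and is the larger of those in its own colour.

How it is judged:
On the way, in this order (a step that is already met when the one before it is completed fails the run):
1. the red plate has been drawn upright out of its slot, its lower edge clear above the rack (z of red_plate_mid in the frame of rack above 0.125 m and horizontal distance between red_plate_mid and rack below 0.08 m and angle between red_plate's own z axis and vertical below 0.3 rad), for 0.1 s.
2. the red plate lies flat down the slope of the rest against the toe (middle within 20 mm of the seat, slope within about 9 degrees), let go by the fingers (distance between red_plate_mid and rest_seat below 0.02 m and (angle between red_plate's own z axis and vertical between 0.625 and 0.945 rad or angle between red_plate's own z axis and vertical between 2.196 and 2.516 rad) and contact force between the fingers and red_plate below 0.1 N and linear speed of red_plate below 0.02 m/s), for 0.2 s.
At the end, for the whole second after the job is handed in: The red plate is at rest in the press guides, let go, its middle no more than 4 mm short of fully home against the stop, within 6 mm sideways and in height, its length in line with the guides within 0.1 rad (x of red_plate_mid in the frame of guide_home above -0.004 m and y of red_plate_mid in the frame of guide_home between -0.006 and 0.006 m and z of red_plate_mid in the frame of guide_home between -0.006 and 0.006 m and angle between the z axis of red_plate and the x axis of press, either way round below 0.1 rad and linear speed of red_plate below 0.02 m/s); the robot touches nothing.
It fails at once if the blue or grey plate is taken or pushed from its slot (shifted more than 25 mm) (distance of any of blue_plate, grey_plate from where it was at the start of the episode above 0.025 m).
It fails at once if a bystander on the shelf is shifted by more than 30 mm (distance of any of shroud, nut_driver, grommet, weight, pin_cup from where it was at the start of the episode above 0.03 m).
It also fails if it takes over 72 s, if anything falls off the work surface, if the arm or the gripper's body presses on something with over 40 N, if the wrist force passes 120 N, or if a joint passes its speed limit or range.

### The arm

A 6-joint arm with a two-finger parallel gripper is mounted at the origin on the work surface. World frame = base frame: x ahead of the robot, y to its left, z up, the work surface at z = 0. Lengths are in m, angles in rad, forces in N, time in s.
With the tool pointing down it reaches from about 0.35 to 0.85 m from the base axis. Payload 8.1 kg.
Tool frame: the origin (TCP) lies at the very end of the fingers, on their centre line; the grasp point (between the pads) lies 19 mm behind it; z points along the fingers, y is the line along which they close (so a half turn about z gives the same grasp; the last joint's range is limited). The gripper opens to 85 mm and grips with 20 to 120 N. Pads are 22 mm wide; open, the fingers measure 114 mm over their backs; the gripper's body (76 mm by 85 mm) begins 54 mm behind the grasp point. The pads swing forward as they close: fully open they stand 13 mm farther back than shut.
Start: joints at [-1.221, 0.13, 1.488, -0, 1.523, -0.085], TCP at [0.253, -0.544, 0.231] pointing down, gripper open.
Joint ranges: [-2.96, 2.96], [-0.89, 2.26], [0.02, 2.5], [-1.34, 4.48], [0, 2.73], [-2.66, 2.66]. Speed limits (rad/s): [2.39, 2.39, 2.79, 3.14, 3.14, 3.14].

### API

Orientations are given as [roll, pitch, yaw] about the fixed x, y, z axes, in that order (R = Rz(yaw) Ry(pitch) Rx(roll)).
In Python, from station import robot, grab_frame, camera_info gives the robot as it stands. The module is installed in compiled form; this text tells all that it offers.
- The arm moves only by the shell command python3 -m inch 'ROWS' [FORCE]. ROWS is JSON, a list of rows, each a list of 7 numbers: the shift along the tool's x, y, z in cm, then the turn, a rotation vector about the tool's x, y, z in degrees, then the opening, from 0 (shut) to 1 (fully open). In form: [[dx, dy, dz, rx, ry, rz, hand], ...]. A call has 1 to 10 rows; each row shifts and turns the commanded pose from where the row before left it, along the tool's axes as they then stand; what a row does not reach is not made up. A row lasts 1/8 s, in which the tool goes at most 62.5 mm and 10.7 degrees, less where a joint would pass 70% of its speed; a pose out of reach is approached as far as the arm can. A call is refused whole if a number of a shift passes 6.25 or a number of a turn 10.7, either way. A call with a gripper value outside its range is refused whole. The fingers move at their own pace and stop on an object; FORCE is the grip in N (left out, the last holds). Time passes only in rows, so rows that do not move let the fingers close. It gives the time, the measured TCP pose, the force, the opening and the grip force at its end, in the units of the state.
- robot.sense(): the state, without advancing time (a new reading comes with each control period).
- grab_frame(name): name is "side" or "top" or "wrist"; returns (picture, depth): 480x640x3 uint8, red, green, blue; 480x640 float32, m along the optical axis (not along the pixel's ray), 0 where there is no reading.
- camera_info(name): a dict with "K" (3x3 intrinsics, pixels), "origin" and "rotation" of the camera in the world; the wrist camera has in their place "tool_from_camera" (4x4, takes a point from camera to tool coordinates, whose origin is the TCP and whose axes are the flange's). Camera axes: x right, y up, looking along -z (the intrinsics and any distortion apply to the point x, -y, -z); pixel columns grow to the right and rows downward; lengths in m; the calibration is good to about 2 mm. A picture is of the moment at which its call begins: read the wrist's pose just before it. camera_info takes no time and is no camera call.
- robot.close_job(): hands the job in; it is judged then, once.
The state is a dict: "time_s": time; "joint_pos": joint angles; "joint_velocities": joint speeds; "joint_efforts": joint torques, N m; "eef_pos": TCP position; "ee_rot": TCP orientation; "ft_force": force on the tool from outside, world axes, zero at the start; "moment": the same for the moment, N m; "gripper_width": finger opening in m; "gripper_force": force on a finger pad.
Only numpy, scipy, OpenCV 4.12 (cv2) and the standard library are available. Lean on these libraries where they do the work, as an engineer would, in place of code of your own. Each camera call takes 0.05 s, during which the arm holds its last target. There are 200 camera calls.

## Working session

There is one attempt and no reset: what is moved stays moved. The work goes in short steps, Python scripts to look and compute and a shell command to move; the robot and the scene stay as the last step left them, time stands still between calls to the robot, and variables do not carry over. Pictures are saved under pics/ and viewed, at most 10 in all, crops included, and the job is handed in when it is done.

```bash
mkdir -p pics; cat > h.py <<'E'
import numpy as np, cv2
from scipy.spatial.transform import Rotation as R
from station import robot, grab_frame, camera_info
def toolT():
    s=robot.sense(); T=np.eye(4); T[:3,:3]=R.from_euler('xyz',s['ee_rot']).as_matrix(); T[:3,3]=s['eef_pos']; return T
def cam(name):
    i=camera_info(name); T=np.eye(4)
    if name=='wrist': T=toolT()@np.array(i['tool_from_camera'])
    else: T[:3,:3]=np.array(i['rotation']); T[:3,3]=i['origin']
    return np.array(i['K']),T
def shot(name,f):
    K,T=cam(name); p,d=grab_frame(name); cv2.imwrite(f'pics/{f}.png',p[:,:,::-1]); np.savez(f'pics/{f}.npz',K=K,T=T,d=d,p=p)
def ld(f): return np.load(f'pics/{f}.npz')
def cloud(f):
    z=ld(f);K,T,d=z['K'],z['T'],z['d']; v,u=np.mgrid[:480,:640]
    P=np.stack([(u-K[0,2])/K[0,0]*d,-(v-K[1,2])/K[1,1]*d,-d],-1)
    W=P@T[:3,:3].T+T[:3,3]; W[d==0]=np.nan; return W
E
python3 - <<'E'
from h import *
for n in('side','top','wrist'):
    print(n,camera_info(n)); shot(n,n+'0')
a=[cv2.imread(f'pics/{n}0.png') for n in('side','top')]
print(robot.sense())
E
```

```text
side {'K': array([[497.71968745,   0.        , 321.24991595],
       [  0.        , 497.71968745, 236.13921248],
       [  0.        ,   0.        ,   1.        ]]), 'origin': array([0.00204164, 0.63693142, 0.89642814]), 'rotation': array([ 8.18405072e-01, -5.07405987e-04, -2.42580863e+00])}
top {'K': array([[461.15409606,   0.        , 318.01583182],
       [  0.        , 461.15409606, 240.90303864],
       [  0.        ,   0.        ,   1.        ]]), 'origin': array([ 0.49215307, -0.00925017,  1.24928113]), 'rotation': array([ 0.06506509,  0.0200467 , -1.5742878 ])}
wrist {'K': array([[402.59525073,   0.        , 320.92976211],
       [  0.        , 402.59525073, 241.81691089],
       [  0.        ,   0.        ,   1.        ]]), 'tool_from_camera': array([[-3.55598275e-04,  9.48954147e-01,  3.15413856e-01,
         8.06175281e-02],
       [ 9.99999740e-01,  1.39560398e-04,  7.07520484e-04,
        -4.20603576e-04],
       [ 6.27385214e-04,  3.15414026e-01, -9.48953950e-01,
        -1.42375931e-01],
       [ 0.00000000e+00,  0.00000000e+00,  0.00000000e+00,
         1.00000000e+00]])}
{'time_s': 0.15, 'joint_pos': array([-1.22136615e+00,  1.31034347e-01,  1.48899845e+00,  2.24130264e-05,
        1.52301686e+00, -8.54101559e-02]), 'joint_velocities': array([-0.000757  , -0.00338848, -0.00349121,  0.0006977 , -0.00067428,
        0.00071018]), 'joint_efforts': array([ 6.06436151e-04, -5.70062828e+01, -5.01160026e+01, -2.10487187e-04,
        9.67569096e-03,  5.66525659e-05]), 'eef_pos': array([ 0.25263836, -0.54375918,  0.23047439]), 'ee_rot': array([-3.14014287e+00, -1.46595580e-04,  4.34839136e-01]), 'ft_force': array([-0.48252877,  1.33386448,  0.11826715]), 'moment': array([-0.0460433 , -0.04293549, -0.00780645]), 'gripper_force': 0.0, 'gripper_width': 0.08555901367867853}
```

View pics/top0.png

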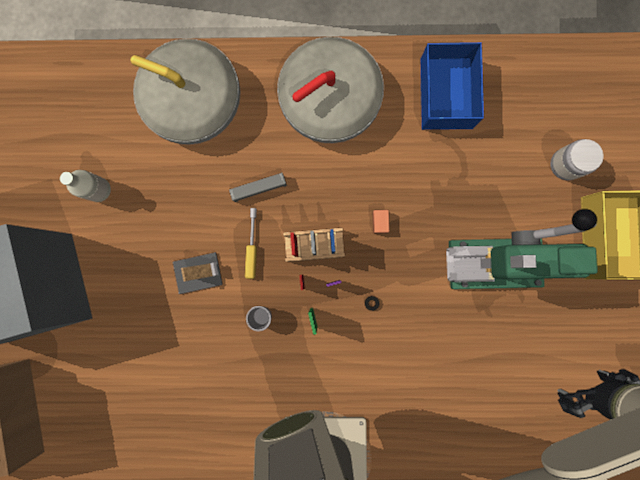

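View pics/side0.png

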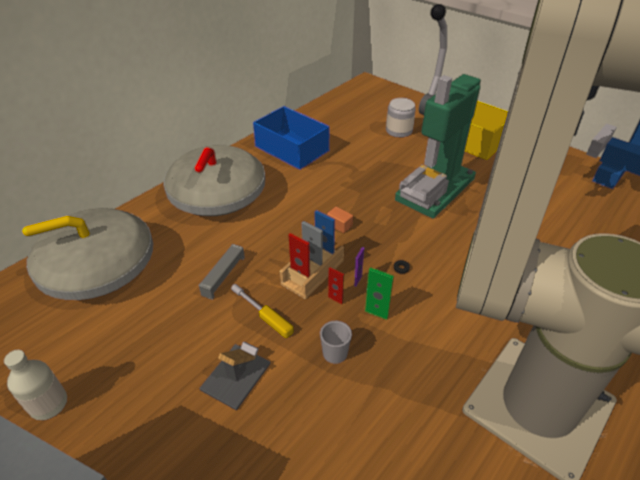

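The top view shows the rack at (314,245) with the red, grey and blue plates at (293,244), (312,243) and (332,241). The rest is at (198,272), its toe towards (214,269), and the press mouth is at about (450,265).

There are two red plates: the one in the rack (side view 299,255) and a smaller free-standing one (side view 336,285; top view 303,282). The larger one, in the rack, fits the description. I'll confirm it in a crop.

```bash
sed -i "s/T\[:3,:3\]=np.array(i\['rotation'\])/T[:3,:3]=R.from_euler('xyz',i['rotation']).as_matrix()/" h.py
cat >> h.py <<'E'
def fixT(f,n):  # rebuild with right rotation
    z=dict(ld(f)); z['K'],z['T']=cam(n); np.savez(f'pics/{f}.npz',**z)
E
python3 - <<'E'
from h import *
for n in('side','top'): fixT(n+'0',n)
W=cloud('top0'); 
for nm,u,v in [('table',370,350),('rack ul',286,236),('red',293,244),('grey',312,243),('blue',332,241),('small red',303,282),('green',312,320),('rest',198,272),('toe',214,269),('mouth',450,265),('press far',540,265),('lever',584,220),('driver',251,262),('cup',258,318),('weight',381,221),('shroud',258,187)]:
    print(nm,np.round(W[v,u],3))
S=cloud('side0')
for nm,u,v in [('red',299,255),('smallred',336,285),('toe',249,349),('anvil',425,185)]: print('side',nm,np.round(S[v,u],3))
a=cv2.imread('pics/top0.png'); b=cv2.imread('pics/side0.png')
c=lambda i,x,y,w,h,k:cv2.resize(i[y:y+h,x:x+w],None,fx=k,fy=k,interpolation=cv2.INTER_CUBIC)
A=np.hstack([c(a,170,215,190,75,4)]); B=np.hstack([c(a,435,220,95,75,4),c(b,270,205,95,75,4)])
cv2.imwrite('pics/crop1.png',np.vstack([A,B]))
E
```

```text
table [ 0.282 -0.122  0.002]
rack ul [0.586 0.101 0.013]
red [0.557 0.072 0.153]
grey [0.559 0.027 0.151]
blue [ 0.563 -0.021  0.154]
small red [0.464 0.053 0.068]
green [0.375 0.028 0.138]
rest [0.491 0.325 0.061]
toe [0.498 0.289 0.037]
mouth [ 0.506 -0.322  0.066]
press far [ 0.503 -0.438  0.309]
lever [ 0.572 -0.419  0.509]
driver [0.517 0.193 0.027]
cup [0.367 0.177 0.003]
weight [ 0.622 -0.151  0.042]
shroud [0.716 0.174 0.037]
side red [0.556 0.075 0.101]
side smallred [0.461 0.058 0.056]
side toe [0.499 0.291 0.03 ]
side anvil [ 0.502 -0.371  0.069]
```

View pics/crop1.png

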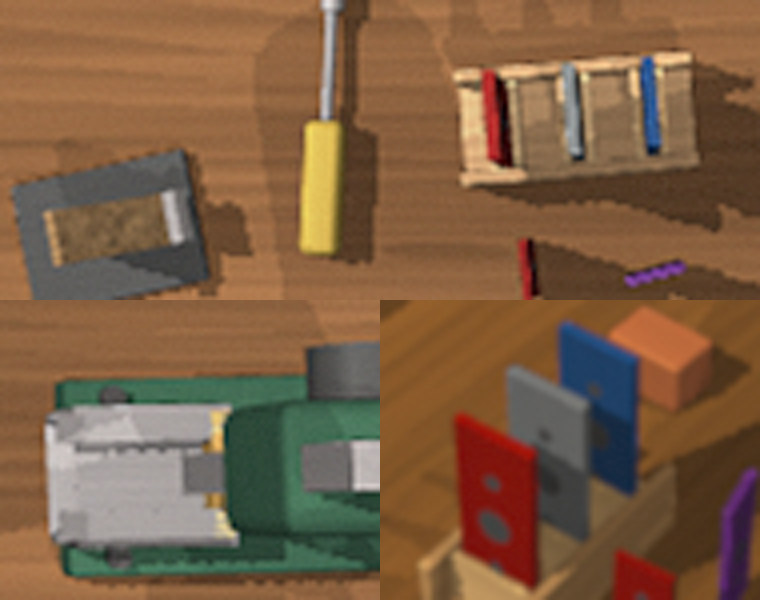

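```bash
python3 -m inch '[[0,0,-5,0,0,8.3,1],[0,0,-5,0,0,8.3,1],[0,0,-5,0,0,8.3,1],[0,0,-5,0,0,0,1],[0,0,0,0,0,0,1]]' && python3 -m inch '[[0,-5,0,0,0,0,1],[0,-5,0,0,0,0,1],[0,-5,0,0,0,0,1],[2,-5,0,0,0,0,1],[5,-5,0,0,0,0,1],[5,-5,0,0,0,0,1],[5,0,0,0,0,0,1],[5,0,0,0,0,0,1],[5,0,0,0,0,0,1],[0,0,0,0,0,0,1]]' && python3 -c "
from h import *
print(robot.sense()['joint_pos']); shot('wrist','w1')"
```

```text
time_s: 0.78
eef_pos: [0.2531, -0.5452, 0.4369]
ee_rot: [3.133, -0.003, 0.0]
ft_force: [-0.1, -0.2, -0.4]
gripper_width: 0.085
gripper_force: 0.0
time_s: 2.02
eef_pos: [0.5132, -0.2549, 0.4263]
ee_rot: [-3.137, 0.006, 0.003]
ft_force: [-1.1, 0.5, -0.6]
gripper_width: 0.0855
gripper_force: 0.0
[-5.50707432e-01  7.19699275e-02  1.19852541e+00  4.16585523e-04
  1.87842380e+00  1.01741320e+00]
```

View pics/w1.png

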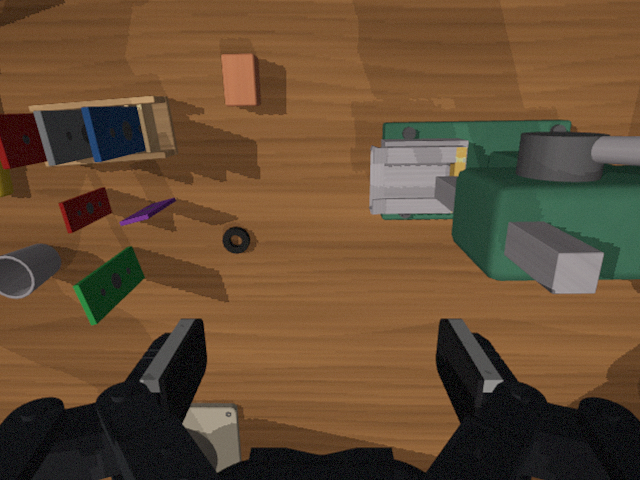

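The wrist view shows the press anvil at columns 370–468, rows 140–216, and the press foot's front edge at column 383. I'll enlarge the anvil.

```bash
python3 - <<'E'
from h import *
p=ld('w1')['p'][112:227,362:477,::-1]
cv2.imwrite('pics/crop2.png',cv2.resize(p,None,fx=5.2,fy=5.2,interpolation=cv2.INTER_CUBIC))
W=cloud('w1')
for c in range(366,480,4): print(c,[int(round(1e3*W[r,c,2])) for r in range(136,222,4)])
E
```

```text
366 [-2, 0, 1, 0, -1, -1, 0, -1, -1, 1, 0, 0, 1, -2, -1, 0, -2, 0, 2, 1, 0, 0]Traceback (most recent call last):
  File "<stdin>", line 5, in <module>
ValueError: cannot convert float NaN to integer
```

View pics/crop2.png

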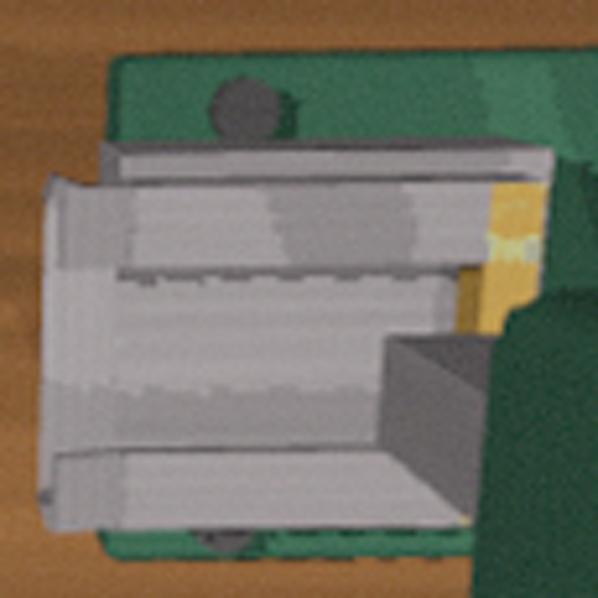

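The crop shows the lip inner edges at crop rows 268 and 451, the end of the flare at crop column 130, the mouth edge at 42, and the brass stop's face at about 470.

```bash
cat >> h.py <<'E'
def pt(f,u,v,z):
    q=ld(f);K,T=q['K'],q['T']; d=T[:3,:3]@np.array([(u-K[0,2])/K[0,0],-(v-K[1,2])/K[1,1],-1]); o=T[:3,3]
    return np.round(o+d*(z-o[2])/d[2],4)
E
python3 - <<'E'
from h import *
W=cloud('w1'); cc=lambda x,y:(362+x/5.2-.4,112+y/5.2-.4)
def med(x0,x1,y0,y1):
    a=W[int(112+y0/5.2):int(112+y1/5.2),int(362+x0/5.2):int(362+x1/5.2),2]; return np.nanmedian(a)
lu,ll,bed,foot=med(150,400,200,255),med(150,350,465,515),med(150,350,290,430),med(120,180,65,85)
print('lips',lu,ll,'bed',bed,'foot',foot,'table',np.nanmedian(W[300:330,260:330,2]))
zl=(lu+ll)/2
for n,x,y,z in [('uL',130,268,zl),('uR',440,266,zl),('lL',130,452,zl),('lR',380,449,zl),('flare end up',130,225,zl),('mouth',42,330,.066),('mouth2',42,440,.066),('oU',60,182,zl),('oU2',540,184,zl),('oL',60,530,zl),('oL2',460,527,zl),('stop foot',455,310,.07),('stop top',480,300,zl),('footTL',110,55,foot),('footBL',103,555,foot),('footTR',590,50,foot)]:
    print(n,pt('w1',*cc(x,y),z))
E
```

```text
lips 0.08870672354743617 0.08881517295708269 bed 0.06967656722813437 foot 0.02890872035867087 table -0.00012066248858538797
uL [ 0.5301 -0.3304  0.0888]
uR [ 0.5307 -0.4005  0.0888]
lL [ 0.4876 -0.3327  0.0888]
lR [ 0.4885 -0.3909  0.0888]
flare end up [ 0.5397 -0.3299  0.0888]
mouth [ 0.5122 -0.3137  0.066 ]
mouth2 [ 0.4854 -0.3148  0.066 ]
oU [ 0.5491 -0.3137  0.0888]
oU2 [ 0.549  -0.421   0.0888]
oL [ 0.4688 -0.3172  0.0888]
oL2 [ 0.4699 -0.4115  0.0888]
stop foot [ 0.5179 -0.4108  0.07  ]
stop top [ 0.5231 -0.4104  0.0888]
footTL [ 0.5741 -0.332   0.0289]
footBL [ 0.4463 -0.3368  0.0289]
footTR [ 0.5756 -0.4502  0.0289]
```

```bash
python3 -m inch '[[0,-5,0,0,0,0,1],[0,-5,0,0,0,0,1],[0,-5,0,0,0,0,1],[0,-5,0,0,0,0,1],[0,-5,0,0,0,0,1],[0,-5,0,0,0,0,1],[0,-5,0,0,0,0,1],[0,-5,0,0,0,0,1],[0,0,0,0,0,0,1],[0,0,0,0,0,0,1]]' && python3 -c "
from h import *
print(robot.sense()['joint_pos']); shot('wrist','w2')"
```

```text
time_s: 3.32
eef_pos: [0.5105, 0.1436, 0.4316]
ee_rot: [3.141, -0.001, 0.0]
ft_force: [0.4, -0.3, -0.6]
gripper_width: 0.0851
gripper_force: 0.0
[ 1.77808505e-01 -4.95706449e-02  1.31137178e+00 -5.67571781e-04
  1.87930220e+00  1.74819237e+00]
```

View pics/w2.png

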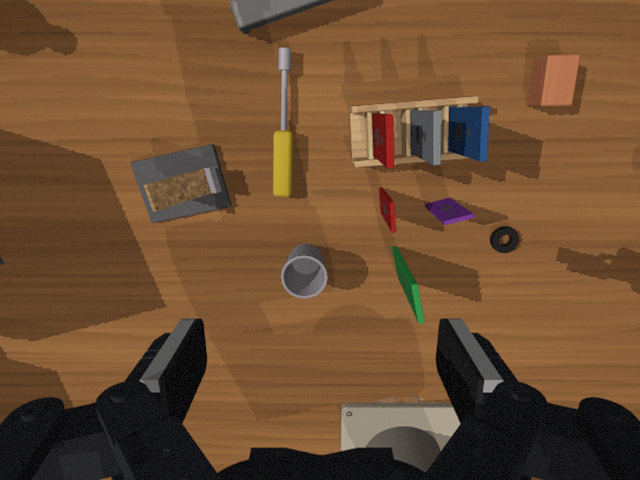

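The view shows the rack at (350–490, 98–165) with the red plate at (383,140), and the rest at (132–230, 145–222) with its cork board and toe. I'll enlarge both.

```bash
python3 - <<'E'
from h import *
p=ld('w2')['p'][:,:,::-1]
c=lambda x,y,w,h,k:cv2.resize(p[y:y+h,x:x+w],None,fx=k,fy=k,interpolation=cv2.INTER_CUBIC)
cv2.imwrite('pics/crop3.png',np.hstack([c(345,92,65,80,6),c(127,140,68*1,80,6)[:, :0],c(127,140,110,90,480/90)[:480,:400]]))
c4=c(195,150,42,60,8)
W=cloud('w2')
# board plane fit: cork pixels by colour
P=ld('w2')['p'].astype(int); hsv=cv2.cvtColor(ld('w2')['p'],cv2.COLOR_RGB2HSV)
m=np.zeros((480,640),bool); m[165:215,145:212]=True
Z=W[...,2]; m&=(Z>.025)&(Z<.1)&(hsv[...,1]>60)
print(m.sum())
q=W[m]; 
A=np.c_[q[:,0],q[:,1],np.ones(len(q))]; s,*_=np.linalg.lstsq(A,q[:,2],rcond=None); r=q[:,2]-A@s
k=abs(r)<.006; s,*_=np.linalg.lstsq(A[k],q[k,2],rcond=None); q=q[k]
print('plane z=ax+by+c',s,'slope',np.degrees(np.arctan(np.hypot(*s[:2]))),'downhill azimuth',np.degrees(np.arctan2(-s[1],-s[0])),'rms',r[k].std(),len(q))
print('centroid',q.mean(0),q.min(0),q.max(0))
# red plate points
red=((hsv[...,0]<8)|(hsv[...,0]>172))&(hsv[...,1]>140); red[:,:365]=0; red[:,400:]=0; red[180:]=0
q=W[red]; q=q[np.isfinite(q[:,2])]; print('red',len(q),np.percentile(q,[2,50,98],axis=0).round(4))
t=q[q[:,2]>.148]; print('top',len(t),t.mean(0),t.min(0),t.max(0))
E
```

```text
1683
plane z=ax+by+c [-0.20807577  0.96924143 -0.15568236] slope 44.75038710199331 downhill azimuth -77.88370095714959 rms 0.001486067213700736 1646
centroid [0.49220303 0.32829154 0.06009587] [0.4700747  0.29500904 0.02853572] [0.51458974 0.36012648 0.08766202]
red 988 [[0.5329 0.0689 0.045 ]
 [0.5592 0.077  0.1405]
 [0.5848 0.08   0.153 ]]
top 441 [0.55906934 0.07443244 0.15152179] [0.53147878 0.06867927 0.14805324] [0.58531622 0.07975553 0.15433049]
```

View pics/crop3.png

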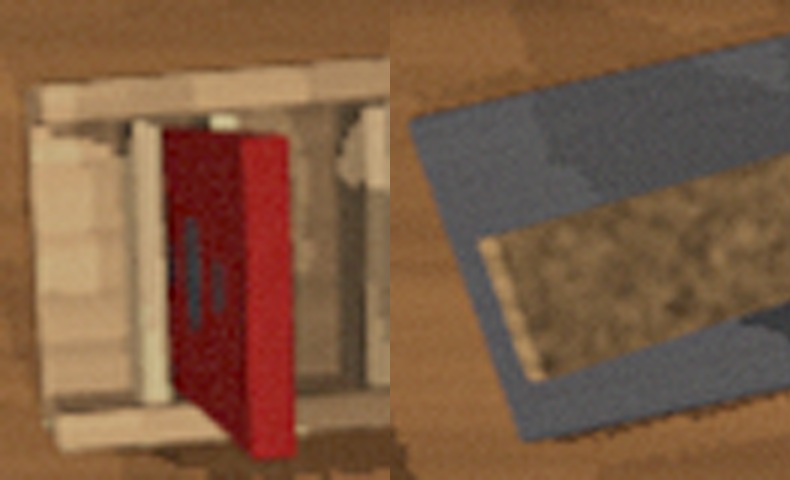

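```bash
python3 - <<'E'
from h import *
c=lambda x,y:(345+x/6-.4,92+y/6-.4)
L=[pt('w2',*c(x,y),.152) for x,y in [(243,138),(288,138),(295,455),(252,455)]]; print(L,np.mean(L,0))
a=(L[0]+L[1])/2-(L[2]+L[3])/2; print('len',np.linalg.norm(a),'angle of width from x deg',np.degrees(np.arctan2(a[1],a[0])))
w=[pt('w2',*c(x,y),.05) for x,y in [(40,88),(388,62),(55,450),(240,432)]]; print(w)
k=lambda x,y:(127+(x-390)*.1875-.4,140+y*.1875-.4)
print([pt('w2',*k(x,y),.0875) for x,y in [(480,240),(535,380)]])
E
```

```text
[array([0.5847, 0.0797, 0.152 ]), array([0.5847, 0.0722, 0.152 ]), array([0.5323, 0.068 , 0.152 ]), array([0.5323, 0.0755, 0.152 ])] [0.5585  0.07385 0.152  ]
len 0.05256805113374473 angle of width from x deg 4.582612973959332
[array([0.5931, 0.1064, 0.05  ]), array([0.5981, 0.0352, 0.05  ]), array([0.5192, 0.1014, 0.05  ]), array([0.5231, 0.0618, 0.05  ])]
[array([0.5027, 0.3596, 0.0875]), array([0.4699, 0.3513, 0.0875])]
```

```bash
cat >> h.py <<'E'
def to(pos,rot):  # rot matrix or rpy; prints shift in tool axes (cm) and turn (deg)
    T=toolT(); M=np.array(rot) if np.shape(rot)==(3,3) else R.from_euler('xyz',rot).as_matrix()
    print('shift cm',np.round(T[:3,:3].T@(np.array(pos)-T[:3,3])*100,2),'turn deg',np.round(np.degrees(R.from_matrix(T[:3,:3].T@M).as_rotvec()),2),'| pos',np.round(T[:3,3],4))
E
python3 -m inch '[[0,0,0,0,0,-10.5,0.6],[0,0,0,0,0,-10.5,0.3],[0,0,0,0,0,-10.5,0.3],[0,0,0,0,0,-10.5,0.3],[0,0,0,0,0,-10.5,0.3],[0,0,0,0,0,-10.5,0.3],[0,0,0,0,0,-10.5,0.3],[0,0,0,0,0,-10.5,0.3],[0,0,0,0,0,-10.5,0.3],[0,0,0,0,0,-10.5,0.3]]' >/dev/null&& python3 -m inch '[[0,0,3,0,0,-10.5,0.3],[0,0,3,0,0,-10.5,0.3],[0,0,3,0,0,-10.5,0.3],[0,0,3,0,0,-10.5,0.3],[0,0,3,0,0,-10.5,0.3],[0,0,0,0,0,-10.5,0.3],[0,0,0,0,0,-10.5,0.3],[0,0,0,0,0,-6,0.3],[0,0,0,0,0,0,0.3],[0,0,0,0,0,0,0.3]]' && python3 -c "
from h import *
print(robot.sense()['joint_pos']); to((.5587,.0741,.18),(np.pi,0,np.pi+np.radians(4.4)))"
```

```text
time_s: 5.88
eef_pos: [0.5111, 0.1434, 0.2814]
ee_rot: [-3.142, 0.0, -3.067]
ft_force: [-0.6, -0.1, 0.7]
gripper_width: 0.0257
gripper_force: 0.0
[ 1.76993336e-01 -7.35722788e-02  1.60533732e+00 -8.76550187e-05
  1.60952658e+00 -1.46873525e+00]
shift cm [-4.23 -7.27 10.15] turn deg [-0.    0.02 -0.11] | pos [0.5111 0.1434 0.2814]
```

```bash
python3 -m inch '[[-2.1,-3.6,0,0,0,0,0.3],[-2.1,-3.7,0,0,0,0,0.3],[0,0,5,0,0,0,0.3],[0,0,3,0,0,0,0.3],[0,0,0,0,0,0,0.3],[0,0,0,0,0,0,0.3]]' && python3 - <<'E'
from h import *
shot('wrist','w3'); W=cloud('w3'); p=ld('w3')['p']; hsv=cv2.cvtColor(p,cv2.COLOR_RGB2HSV)
red=((hsv[...,0]<8)|(hsv[...,0]>172))&(hsv[...,1]>140)&(abs(W[...,2]-.152)<.004)
T=toolT(); q=(W[red]-T[:3,3])@T[:3,:3]; q=q[(abs(q[:,0])<.06)&(abs(q[:,1])<.03)]; print(len(q),np.percentile(q,[3,50,97],axis=0).round(4))
to((.5587,.0741,.152-.03),(np.pi,0,np.pi+np.radians(4.4)))
E
```

```text
time_s: 6.62
eef_pos: [0.5593, 0.0748, 0.203]
ee_rot: [-3.141, 0.002, -3.064]
ft_force: [0.1, 0.0, 0.4]
gripper_width: 0.0258
gripper_force: 0.0
1433 [[-0.0229 -0.0048  0.0508]
 [ 0.0039 -0.0012  0.052 ]
 [ 0.028   0.0024  0.0533]]
shift cm [ 0.13 -0.07  8.16] turn deg [-0.01  0.18  0.08] | pos [0.5597 0.0748 0.2036]
```

```bash
python3 -m inch '[[0.2,-0.1,3,0,0,0,0.3],[0,0,3,0,0,0,0.3],[0,0,3,0,0,0,0.3],[0,0,0,0,0,0,0.3],[0,0,0,0,0,0,0.3],[0,0,0,0,0,0,0],[0,0,0,0,0,0,0],[0,0,0,0,0,0,0],[0,0,0,0,0,0,0],[0,0,0,0,0,0,0]]' 60
```

```text
time_s: 7.92
eef_pos: [0.5585, 0.0737, 0.1138]
ee_rot: [-3.141, 0.004, -3.063]
ft_force: [0.3, -0.9, 7.0]
gripper_width: 0.0075
gripper_force: 59.6
```

```bash
python3 -m inch '[[0,0,-2,0,0,0,0],[0,0,-2,0,0,0,0],[0,0,-3,0,0,0,0],[0,0,-3,0,0,0,0],[0,0,0,0,0,0,0],[0,0,0,0,0,0,0],[0,0,-4,0,0,0,0],[0,0,-4,0,0,0,0],[0,0,-2,0,0,0,0],[0,0,0,0,0,0,0]]' && python3 - <<'E'
from h import *
print(robot.sense()['joint_pos'])
a=np.radians(-77.9); u=np.array([np.cos(a),np.sin(a),0]); O=np.array([.488,.348,0]); z=np.array([0,0,1.])
d=(u-z)/2**.5; n=(u+z)/2**.5   # down slope, board normal
seat=O+.003*u+.082*z; print('seat',seat)
# tool z=d; tool y = +-n ; current tool y=+y world ~ -u  => y=-n
for sgn in(-1,1):
    y=sgn*n; M=np.c_[np.cross(y,d),y,d]
    tcp=seat+d*(-.070+.038)
    to(tcp+n*.03-d*.03,M)
E
```

```text
time_s: 9.18
eef_pos: [0.5572, 0.0737, 0.3118]
ee_rot: [-3.142, 0.001, -3.063]
ft_force: [0.2, -0.7, -2.5]
gripper_width: 0.0074
gripper_force: 58.4
[ 4.02294183e-02  6.61744662e-03  1.47240019e+00  2.86664690e-06
  1.66117616e+00 -1.60931400e+00]
seat [0.48862886 0.34506665 0.082     ]
shift cm [ 5.02 29.84 16.46] turn deg [44.92 -2.9  -7.23] | pos [0.5572 0.0737 0.3118]
shift cm [ 5.02 29.84 16.46] turn deg [ -4.28 -66.16 159.75] | pos [0.5572 0.0737 0.3118]
```

```bash
python3 -m inch '[[0.8,5,0,0,0,0,0],[0.8,5,0,0,0,0,0],[0.8,5,0,0,0,0,0],[0.8,5,0,0,0,0,0],[0.8,5,0,0,0,0,0],[1,5,0,0,0,0,0],[0,0,0,0,0,0,0],[0,0,0,0,0,0,0]]' >/dev/null&& python3 -m inch '[[0,0,0,9,-0.58,-1.45,0],[0,0,0,9,-0.58,-1.45,0],[0,0,0,9,-0.58,-1.45,0],[0,0,0,9,-0.58,-1.45,0],[0,0,0,9,-0.58,-1.45,0],[0,0,0,0,0,0,0],[0,0,0,0,0,0,0]]' && cat >> h.py <<'E'
_a=np.radians(-77.9); u=np.array([np.cos(_a),np.sin(_a),0]); O=np.array([.488,.348,0]); ez=np.array([0,0,1.])
d=(u-ez)/2**.5; n=(u+ez)/2**.5; seat=O+.003*u+.082*ez; M1=np.c_[np.cross(-n,d),-n,d]
def relplate(): # TCP offset from nominal (along slope, across, normal) for plate held with TCP 38 mm from its upper end
    T=toolT(); e=T[:3,3]-(seat+d*(-.070+.038)); print('past toe mm',round(1e3*e@d,1),'across(x tool)',round(1e3*e@M1[:,0],1),'above',round(1e3*e@n,1))
E
python3 - <<'E'
from h import *
print(robot.sense()['joint_pos']); to(seat-.032*d+.03*n-.015*d,M1); relplate()
E
```

```text
time_s: 11.05
eef_pos: [0.484, 0.368, 0.3113]
ee_rot: [-2.358, -0.001, -2.932]
ft_force: [0.2, -0.5, -0.9]
gripper_width: 0.0073
gripper_force: 59.4
[ 0.89569159  0.57053801  0.99534914 -0.65750906  2.03871978 -1.04929479]
shift cm [ 0.   11.53 13.2 ] turn deg [ 0.12 -0.11 -0.  ] | pos [0.484  0.368  0.3113]
past toe mm -146.7 across(x tool) -0.2 above 145.6
```

```bash
python3 -m inch '[[0,3,3,0,0,0,0],[0,3,3,0,0,0,0],[0,3,3,0,0,0,0],[0,2.5,2,0,0,0,0],[0,0,2,0,0,0,0],[0,0,0,0,0,0,0],[0,0,0,0,0,0,0],[0,0,0,0,0,0,0]]' && python3 - <<'E'
from h import *
relplate()
for c in('side','top'):
    shot(c,c+'1'); W=cloud(c+'1'); hsv=cv2.cvtColor(ld(c+'1')['p'],cv2.COLOR_RGB2HSV)
    red=((hsv[...,0]<8)|(hsv[...,0]>172))&(hsv[...,1]>140)&(W[...,1]>.2)&(W[...,2]<.3)&(W[...,0]<.6)
    q=W[red]-seat; q=np.c_[q@d,q@M1[:,0],q@n]*1e3; print(c,len(q),np.percentile(q,[1,50,99],axis=0).round(1))
T=toolT(); e=(T[:3,3]-seat); print('tcp',e@d,e@n)
E
```

```text
time_s: 12.05
eef_pos: [0.4858, 0.3592, 0.1397]
ee_rot: [-2.357, 0.001, -2.93]
ft_force: [-0.5, 0.3, -1.3]
gripper_width: 0.0072
gripper_force: 59.4
past toe mm -19.0 across(x tool) -0.2 above 30.6Traceback (most recent call last):
  File "<stdin>", line 6, in <module>
    return _quantile_unchecked(
        a, q, axis, out, overwrite_input, method, keepdims, weights)
    return _ureduce(a,
                    func=_quantile_ureduce_func,
    ...<5 lines>...
                    overwrite_input=overwrite_input,
                    method=method)
    r = func(a, **kwargs)
    result = _quantile(arr,
                       quantiles=q,
    ...<2 lines>...
                       out=out,
                       weights=wgt)
    slices_having_nans = np.isnan(arr[-1, ...])
                                  ~~~^^^^^^^^^
IndexError: index -1 is out of bounds for axis 0 with size 0
```

```bash
python3 - <<'E'
from h import *
shot('top','top1')
for c in('side1','top1'):
    W=cloud(c); hsv=cv2.cvtColor(ld(c)['p'],cv2.COLOR_RGB2HSV)
    red=((hsv[...,0]<8)|(hsv[...,0]>172))&(hsv[...,1]>110)&(W[...,1]>.2)&(W[...,0]<.65)
    q=W[red]-seat; print(c,len(q))
    if len(q): q=np.c_[q@d,q@M1[:,0],q@n]*1e3; print(np.percentile(q,[1,50,99],axis=0).round(1))
cv2.imwrite('pics/st.png',np.hstack([cv2.resize(ld('side1')['p'][200:480,150:450,::-1],(400,373)),cv2.resize(ld('top1')['p'][200:340,150:300,::-1],(400,373))]))
E
```

```text
side1 0
top1 911
[[-90.5 -26.3 -36.1]
 [-14.3  -0.3  34.8]
 [ 47.6  26.1  41.5]]
```

View pics/st.png

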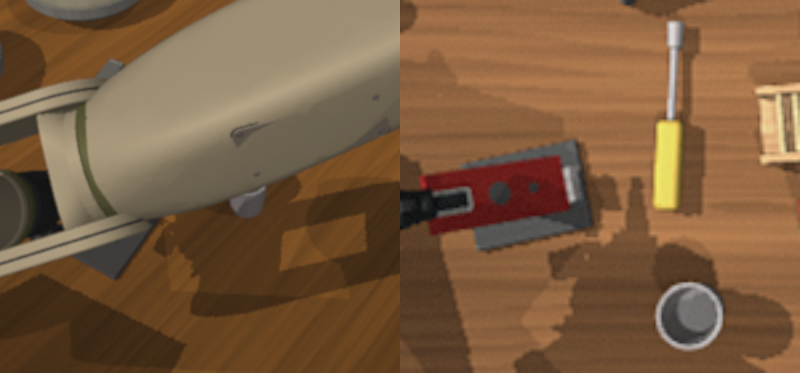

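The left crop (side view) has the arm hiding the rest. The top view shows the plate square above the board, its low end (at 565,180) about 20 mm short of the toe (573,183).

```bash
python3 -m inch '[[0,1.5,1,0,0,0,0],[0,1,0.4,0,0,0,0],[0,0.2,0,0,0,0,0],[0,0,0,0,0,0,0],[0,0,0,0,0,0,0]]' && python3 -c "from h import *; relplate()" && python3 -m inch '[[0,0.15,0,0,0,0,0],[0,0.15,0,0,0,0,0],[0,0,0,0,0,0,0],[0,0,0,0,0,0,0]]' && python3 -c "from h import *; relplate()"
```

```text
time_s: 12.78
eef_pos: [0.4835, 0.3673, 0.1095]
ee_rot: [-2.355, -0.001, -2.93]
ft_force: [-1.0, 0.2, -2.4]
gripper_width: 0.0073
gripper_force: 59.4
past toe mm -3.6 across(x tool) 0.4 above 3.3
time_s: 13.28
eef_pos: [0.4832, 0.3687, 0.1081]
ee_rot: [-2.354, -0.001, -2.931]
ft_force: [0.0, -3.4, 4.9]
gripper_width: 0.007
gripper_force: 59.9
past toe mm -3.6 across(x tool) 0.3 above 1.3
```

```bash
python3 -m inch '[[0,0,0.2,0,0,0,0],[0,0,0.1,0,0,0,0],[0,0,0,0,0,0,0.1],[0,0,0,0,0,0,0.2],[0,0,0,0,0,0,0.35],[0,0,0,0,0,0,0.35],[0,0,0,0,0,0,0.35],[0,0,0,0,0,0,0.35]]' && python3 -m inch '[[0,0,-2,0,0,0,0.35],[0,0,-3,0,0,0,0.35],[0,0,-4,0,0,0,0.35],[0,0,-5,0,0,0,0.35],[0,0,-5,0,0,0,0.5],[0,0,-3,0,0,0,0.7],[0,0,0,0,0,0,0.9],[0,0,0,0,0,0,0.9],[0,0,0,0,0,0,0.9]]' && python3 - <<'E'
from h import *
print(robot.sense()['joint_pos']); shot('top','top2')
c='top2';W=cloud(c); hsv=cv2.cvtColor(ld(c)['p'],cv2.COLOR_RGB2HSV)
red=((hsv[...,0]<8)|(hsv[...,0]>172))&(hsv[...,1]>110)&(W[...,1]>.2)&(W[...,0]<.65)
q=W[red]; A=np.c_[q[:,:2],np.ones(len(q))]; s,*_=np.linalg.lstsq(A,q[:,2],rcond=None); print('slope',np.degrees(np.arctan(np.hypot(*s[:2]))),np.degrees(np.arctan2(-s[1],-s[0])))
q=q-seat; q=np.c_[q@d,q@M1[:,0],q@n]*1e3; print(len(q),np.percentile(q,[1,50,99],axis=0).round(1))
E
```

```text
time_s: 14.28
eef_pos: [0.4832, 0.3671, 0.1047]
ee_rot: [-2.355, -0.002, -2.93]
ft_force: [-1.0, 0.0, -1.2]
gripper_width: 0.0299
gripper_force: 0.0
time_s: 15.4
eef_pos: [0.4511, 0.5181, 0.2587]
ee_rot: [-2.353, -0.004, -2.931]
ft_force: [0.1, 0.0, -0.4]
gripper_width: 0.0768
gripper_force: 0.0
[ 1.0354871   0.99528535  0.47028555 -0.63852345  2.20672913 -0.99429258]
slope 33.42764762613118 -76.36983397655591
1026 [[ -69.8  -26.1 -126.9]
 [  -9.5    0.4    5.9]
 [  67.5   26.1   11. ]]
```

```bash
python3 -m inch '[[0,0,-2,-9,0,0,1],[0,0,-2,-9,0,0,1],[0,0,-2,-9,0,0,1],[0,0,-2,-9,0,0,1],[0,0,-2,-9,0,0,1],[0,0,0,0,0,10,1],[0,0,0,0,0,10,1],[0,0,0,0,0,10,1],[0,0,0,0,0,10,1],[0,0,0,0,0,10,1]]' >/dev/null && python3 -m inch '[[0,0,0,0,0,10,1],[0,0,0,0,0,10,1],[0,0,0,0,0,10,1],[0,0,0,0,0,10,1],[0,0,0,0,0,0,1]]' && cat >> h.py <<'E'
M2=np.c_[-d,np.cross(n,d),-n]
E
python3 - <<'E'
from h import *
print(robot.sense()['joint_pos']); to(seat-.05*d+.10*n,M2)
c='top2';W=cloud(c); hsv=cv2.cvtColor(ld(c)['p'],cv2.COLOR_RGB2HSV)
red=((hsv[...,0]<8)|(hsv[...,0]>172))&(hsv[...,1]>110)&(W[...,1]>.2)&(W[...,0]<.65)
q=W[red]; e=(q-seat)@n; q=q[abs(e-.005)<.007]; A=np.c_[q[:,:2],np.ones(len(q))]; s,*_=np.linalg.lstsq(A,q[:,2],rcond=None); print('slope',np.degrees(np.arctan(np.hypot(*s[:2]))),np.degrees(np.arctan2(-s[1],-s[0])),np.median((q-seat)@n))
E
```

```text
time_s: 17.32
eef_pos: [0.4417, 0.5621, 0.3466]
ee_rot: [-3.139, 0.002, 1.782]
ft_force: [-0.4, 0.6, -0.2]
gripper_width: 0.085
gripper_force: 0.0
[8.33059756e-01 4.50108226e-01 9.00193139e-01 7.62226315e-05
 1.79424188e+00 6.21401870e-01]
shift cm [-25.71   0.07  15.89] turn deg [-1.400e-01  4.509e+01 -3.000e-02] | pos [0.4417 0.5621 0.3466]
slope 44.68330207681772 -78.90916291525367 0.0059523444010680755
```

```bash
python3 -m inch '[[-5,0,0,0,0,0,1],[-5,0,0,0,0,0,1],[-5,0,0,0,0,0,1],[-5,0,0,0,0,0,1],[-5,0,0,0,9,0,1],[0,0,0,0,9,0,1],[0,0,0,0,9,0,1],[0,0,0,0,9,0,1],[0,0,0,0,9,0,1],[0,0,0,0,0,0,1]]' >/dev/null && python3 -m inch '[[0,0,0,0,0,0,1]]' && python3 - <<'E'
from h import *
print(robot.sense()['joint_pos']); to(seat-.05*d+.07*n,M2)
E
```

```text
time_s: 18.7
eef_pos: [0.4942, 0.3182, 0.3476]
ee_rot: [3.142, -0.782, 1.783]
ft_force: [0.9, -0.3, -0.4]
gripper_width: 0.0853
gripper_force: 0.0
[ 0.02875144 -0.00219007  1.60762603  0.77048085  1.67503414 -0.15542669]
shift cm [-11.79   0.02  13.76] turn deg [-0.05  0.21  0.05] | pos [0.4942 0.3182 0.3476]
```

```bash
python3 -m inch '[[-4,0,0,0,0,0,1],[-4,0,3,0,0,0,1],[-3.8,0,4,0,0,0,1],[0,0,4,0,0,0,1],[0,0,2.8,0,0,0,1],[0,0,0,0,0,0,1],[0,0,0,0,0,0,1]]' && python3 - <<'E'
from h import *
to(seat-.05*d-.02*n,M2)
shot('wrist','w4'); W=cloud('w4'); p=ld('w4')['p']; hsv=cv2.cvtColor(p,cv2.COLOR_RGB2HSV)
red=((hsv[...,0]<8)|(hsv[...,0]>172))&(hsv[...,1]>110)&(W[...,1]>.2)
T=toolT(); q=(W[red]-T[:3,3])@T[:3,:3]; print(len(q),np.nanpercentile(q,[1,10,50,90,99],axis=0).round(4))
k=abs(q[:,2]-np.nanmedian(q[:,2]))<.01; q=q[k]
s,*_=np.linalg.lstsq(np.c_[q[:,:2],np.ones(len(q))],q[:,2],rcond=None); print('tilt x,y,c',s)
E
```

```text
time_s: 19.58
eef_pos: [0.4916, 0.3325, 0.168]
ee_rot: [3.139, -0.783, 1.786]
ft_force: [0.4, -0.4, -0.8]
gripper_width: 0.0851
gripper_force: 0.0
shift cm [-0.15 -0.02  8.99] turn deg [-0.05  0.13  0.17] | pos [0.4916 0.3325 0.168 ]
17827 [[-0.1199 -0.0269  0.0638]
 [-0.1046 -0.0224  0.0645]
 [-0.0379 -0.0008  0.0653]
 [ 0.0097  0.0214  0.0661]
 [ 0.0178  0.0259  0.0698]]
tilt x,y,c [ 0.00075191 -0.00081244  0.06539225]
```

```bash
python3 -m inch '[[-0.15,0,3,0,0,0,1],[0,0,3,0,0,0,1],[0,0,2.9,0,0,0,1],[0,0,0,0,0,0,1],[0,0,0,0,0,0,1]]' 90 && python3 -m inch '[[0,0,0,0,0,0,0.5],[0,0,0,0,0,0,0.4],[0,0,0,0,0,0,0.3],[0,0,0,0,0,0,0.3],[0,0,0,0,0,0,0.3],[0,0,0,0,0,0,0.3]]' 90
```

```text
time_s: 20.25
eef_pos: [0.4791, 0.392, 0.1038]
ee_rot: [3.141, -0.784, 1.783]
ft_force: [0.9, 0.0, 0.4]
gripper_width: 0.0853
gripper_force: 0.0
time_s: 21.0
eef_pos: [0.4788, 0.3923, 0.1031]
ee_rot: [3.142, -0.784, 1.782]
ft_force: [0.9, -4.2, 5.6]
gripper_width: 0.0522
gripper_force: 92.8
```

```bash
python3 -m inch '[[0,0,-1.5,0,0,0,0.3],[0,0,-3,0,0,0,0.3],[0,0,-4,0,0,0,0.3],[0,0,-5,0,0,0,0.3],[0,0,-3,0,0,0,0.3],[0,0,-3,0,0,0,0.3],[0,0,0,0,0,0,0.3],[0,0,0,0,0,0,0.3]]' >/dev/null && python3 -m inch '[[0,0,0,0,-9,0,0.3],[0,0,0,0,-9,0,0.3],[0,0,0,0,-9,0,0.3],[0,0,0,0,-9,0,0.3],[0,0,0,0,-9,0,0.3],[0,0,0,0,0,5.5,0.3],[0,0,0,0,0,5.5,0.3],[0,0,0,0,0,0,0.3],[0,0,0,0,0,0,0.3]]' && python3 - <<'E'
from h import *
print(robot.sense()['joint_pos']); to((.509,-.10,.30),(np.pi,0,np.radians(91.2)))
shot('wrist','w5'); W=cloud('w5'); p=ld('w5')['p']; hsv=cv2.cvtColor(p,cv2.COLOR_RGB2HSV)
red=((hsv[...,0]<8)|(hsv[...,0]>172))&(hsv[...,1]>110)&(W[...,2]>.17)
T=toolT(); q=(W[red]-T[:3,3])@T[:3,:3]; print(len(q),np.nanpercentile(q,[1,10,50,90,99],axis=0).round(4))
k=abs(q[:,2]-np.nanmedian(q[:,2]))<.01; q=q[k]
s,*_=np.linalg.lstsq(np.c_[q[:,:2],np.ones(len(q))],q[:,2],rcond=None); print('tilt x,y,c',s)
E
```

```text
time_s: 23.12
eef_pos: [0.5064, 0.2579, 0.2394]
ee_rot: [-3.139, 0.002, 1.593]
ft_force: [-0.6, -0.7, -0.7]
gripper_width: 0.0518
gripper_force: 94.7
[ 3.81239980e-01  4.48240250e-02  1.56405958e+00 -6.42235893e-04
  1.53605116e+00  3.59108527e-01]
shift cm [-35.8   -0.55  -5.99] turn deg [-0.17  0.1   0.07] | pos [0.5064 0.2579 0.2394]
22734 [[-0.0387 -0.0267 -0.0246]
 [-0.0319 -0.0221 -0.0238]
 [-0.0037 -0.0007 -0.0231]
 [ 0.0186  0.0206 -0.0222]
 [ 0.0208  0.0252 -0.0176]]
tilt x,y,c [ 0.01063713  0.00130919 -0.02284875]
```

```bash
python3 -m inch '[[0,0,-3,0,0,0,0.3],[0,0,-3,0,0,0,0.3],[-5,0,0,0,0,0,0.3],[-5,0,0,0,0,0,0.3],[-5,0,0,0,0,0,0.3],[-5,0,0,0,0,0,0.3],[-5,0,0,0,0,0,0.3],[-5,0,0,0,0,0,0.3],[-4,0,0,0,0,0,0.3],[0,0,0,0,0,0,0.3]]' >/dev/null && python3 -m inch '[[0,0,0,0,0,0,0.3],[0,0,5,0,0,0,0.3],[0,0,5,0,0,0,0.3],[0,0,0,0,0,0,0.3],[0,0,0,0,0,0,0.3]]' && python3 - <<'E'
from h import *
print(robot.sense()['joint_pos']); to((.509,-.15,.07),(np.pi,0,np.radians(91.2)))
shot('wrist','w6')
E
```

```text
time_s: 25.05
eef_pos: [0.5145, -0.0816, 0.2029]
ee_rot: [3.141, 0.002, 1.592]
ft_force: [-0.2, 0.6, -1.5]
gripper_width: 0.0522
gripper_force: 94.8
[-2.54710544e-01 -7.04204148e-02  1.74494613e+00 -1.58427433e-03
  1.46603656e+00 -2.75429170e-01]
shift cm [-6.8 -0.7 13.3] turn deg [ 0.03  0.1  -0.  ] | pos [ 0.5145 -0.0816  0.2029]
```

View pics/w6.png

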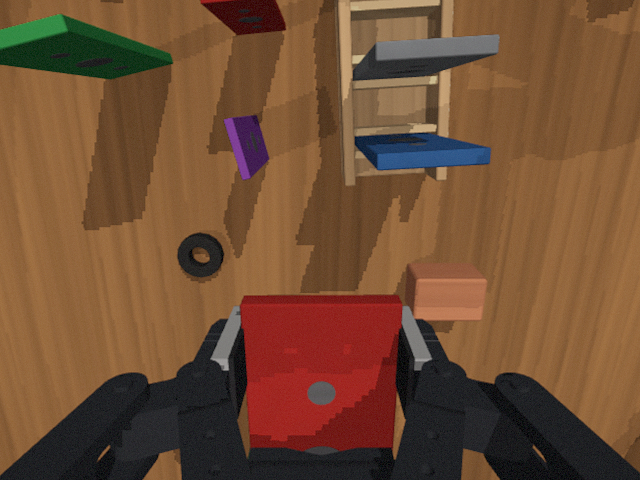

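The plate sits square between the fingers, with its rear edge at row 297 and pads at columns 230 and 412. The camera looks backwards here and doesn't see the press, so I'll check alignment from the top camera at the approach pose.

```bash
python3 -m inch '[[-2,-0.55,4,0,0,0,0.3],[-3,0,4,0,0,0,0.3],[-1.8,0,4,0,0,0,0.3],[0,0,2.7,0,0,0,0.3],[0,0,0,0,0,0,0.3],[0,0,0,0,0,0,0.3],[0,0,0,0,0,0,0.3]]' && python3 - <<'E'
from h import *
shot('top','top3'); shot('side','side3')
a=ld('top3')['p'][228:303,400:500,::-1]; b=ld('side3')['p'][140:260,340:500,::-1]
cv2.imwrite('pics/ap.png',np.vstack([cv2.resize(a,(700,525),interpolation=cv2.INTER_CUBIC)]))
W=cloud('top3'); hsv=cv2.cvtColor(ld('top3')['p'],cv2.COLOR_RGB2HSV)
red=((hsv[...,0]<8)|(hsv[...,0]>172))&(hsv[...,1]>110)&(W[...,1]<-.1)&(abs(W[...,2]-.08)<.03)
q=W[red]; print(len(q),np.percentile(q,[1,50,99],axis=0).round(4))
m=(abs(W[...,2]-.0888)<.004)&(W[...,1]<-.325)&(W[...,1]>-.36)&(abs(W[...,0]-.509)<.06); q=W[m]; print('lips',len(q),q.min(0),q.max(0),np.median(q[:,2]))
E
```

```text
time_s: 25.98
eef_pos: [0.5111, -0.151, 0.0565]
ee_rot: [3.139, 0.003, 1.591]
ft_force: [0.2, 0.7, -1.7]
gripper_width: 0.0521
gripper_force: 94.8Traceback (most recent call last):
  File "<stdin>", line 7, in <module>
    return _quantile_unchecked(
        a, q, axis, out, overwrite_input, method, keepdims, weights)
    return _ureduce(a,
                    func=_quantile_ureduce_func,
    ...<5 lines>...
                    overwrite_input=overwrite_input,
                    method=method)
    r = func(a, **kwargs)
    result = _quantile(arr,
                       quantiles=q,
    ...<2 lines>...
                       out=out,
                       weights=wgt)
    slices_having_nans = np.isnan(arr[-1, ...])
                                  ~~~^^^^^^^^^
IndexError: index -1 is out of bounds for axis 0 with size 0
```

View pics/ap.png

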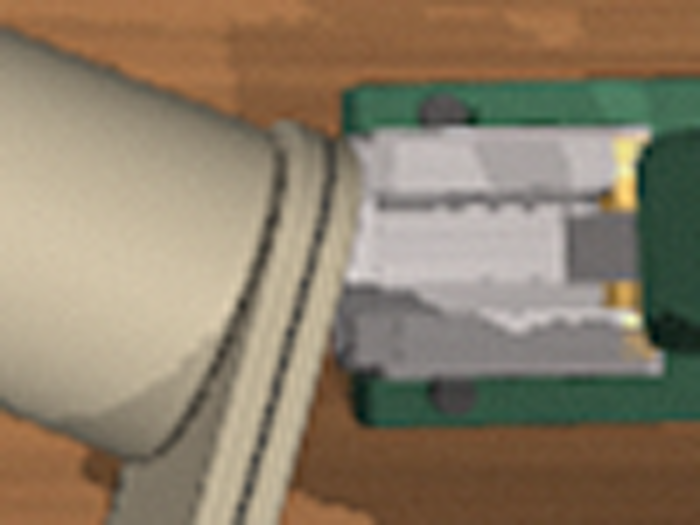

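The top view shows the press guides clear, with the lips at rows 200 and 310. The arm hides the plate, so from here on I'll measure numerically.

```bash
python3 - <<'E'
from h import *
for f in('w1','top0','top2','side0'):
    W=cloud(f).reshape(-1,3); W=W[np.isfinite(W[:,2])]
    q=W[(abs(W[:,2]-.0888)<.004)&(W[:,1]<-.334)&(W[:,1]>-.40)&(abs(W[:,0]-.509)<.06)]
    r=[]
    for y in np.arange(-.39,-.33,.01):
        b=q[abs(q[:,1]-y)<.005]
        if len(b)>8:
            hi=b[b[:,0]>.509,0]; lo=b[b[:,0]<.509,0]
            if len(hi)>3 and len(lo)>3: r.append((y,lo.min(),lo.max(),hi.min(),hi.max()))
    r=np.array(r)
    if len(r)>2: print(f,len(q),'z',np.median(q[:,2]).round(4),'mean',r.mean(0).round(4),'in-ctr',((r[:,2]+r[:,3])/2).mean().round(4),'out-ctr',((r[:,1]+r[:,4])/2).mean().round(4),'slopes',[np.polyfit(-r[:,0],r[:,i],1)[0].round(3) for i in(1,2,3,4)])
    # foot edges
    q=W[(abs(W[:,2]-.03)<.006)&(W[:,1]<-.345)&(W[:,1]>-.44)&(abs(W[:,0]-.509)<.075)]
    r=[(y,b[:,0].min(),b[:,0].max()) for y in np.arange(-.43,-.34,.01) if len(b:=q[abs(q[:,1]-y)<.005])>5]
    r=np.array(r); 
    if len(r)>2: print('  foot',np.median(r,0).round(4),[np.polyfit(-r[:,0],r[:,i],1)[0].round(3) for i in(1,2)])
W=cloud('side3'); hsv=cv2.cvtColor(ld('side3')['p'],cv2.COLOR_RGB2HSV)
red=((hsv[...,0]<8)|(hsv[...,0]>172))&(hsv[...,1]>110)&(W[...,1]<-.1)&(abs(W[...,2]-.08)<.03)
print('side red',red.sum())
if red.sum(): print(np.percentile(W[red],[1,50,99],axis=0).round(4))
E
```

```text
w1 1680 z 0.0887 mean [-0.365   0.4705  0.4883  0.5314  0.549 ] in-ctr 0.5099 out-ctr 0.5098 slopes [np.float64(-0.0), np.float64(0.019), np.float64(0.004), np.float64(0.013)]
  foot [-0.39    0.4466  0.5744] [np.float64(0.026), np.float64(0.012)]
top0 363 z 0.0889 mean [-0.365   0.4721  0.4883  0.5331  0.5483] in-ctr 0.5107 out-ctr 0.5102 slopes [np.float64(0.06), np.float64(-0.003), np.float64(-0.006), np.float64(-0.003)]
  foot [-0.39    0.4462  0.575 ] [np.float64(0.037), np.float64(-0.005)]
top2 362 z 0.0889 mean [-0.365   0.4721  0.4883  0.5331  0.5483] in-ctr 0.5107 out-ctr 0.5102 slopes [np.float64(0.061), np.float64(-0.003), np.float64(-0.004), np.float64(-0.004)]
  foot [-0.39    0.4463  0.575 ] [np.float64(0.037), np.float64(-0.007)]
side0 198 z 0.0874 mean [-0.365   0.4683  0.4866  0.5291  0.5475] in-ctr 0.5079 out-ctr 0.5079 slopes [np.float64(0.019), np.float64(0.012), np.float64(0.016), np.float64(0.0)]
  foot [-0.39    0.4444  0.465 ] [np.float64(0.032), np.float64(-0.679)]
side red 362
[[ 0.4833 -0.2704  0.0723]
 [ 0.5132 -0.1571  0.0778]
 [ 0.537  -0.1295  0.0834]]
```

```bash
python3 -m inch '[[-1,-0.4,0,0,0,-0.2,0.3],[-1.5,0,0,0,0,0,0.3],[-1.5,0,0,0,0,0,0.3],[-1,0,0,0,0,0,0.3],[-1,0,0,0,0,0,0.3],[-1,0,0,0,0,0,0.3],[0,0,0,0,0,0,0.3],[0,0,0,0,0,0,0.3]]' 90 && python3 - <<'E'
from h import *
to((.5095,-.2915,.055),(np.pi,0,np.radians(91)))
E
```

```text
time_s: 27.08
eef_pos: [0.5068, -0.2207, 0.054]
ee_rot: [-3.14, 0.002, 1.594]
ft_force: [0.3, -0.1, -1.0]
gripper_width: 0.052
gripper_force: 94.9
shift cm [-7.08  0.1  -0.09] turn deg [-0.08  0.09  0.31] | pos [ 0.5068 -0.2207  0.054 ]
```

```bash
python3 -m inch '[[-1,0.1,-0.05,0,0,0.2,0.3],[-1,0,-0.05,0,0,0,0.3],[-1,0,0,0,0,0,0.3],[-1,0,0,0,0,0,0.3],[-1,0,0,0,0,0,0.3],[0,0,0,0,0,0,0.3],[0,0,0,0,0,0,0.3]]' 90 && python3 - <<'E'
from h import *
to((.5095,-.2915,.055),(np.pi,0,np.radians(91)))
E
```

```text
time_s: 27.95
eef_pos: [0.5087, -0.2704, 0.0549]
ee_rot: [-3.14, 0.001, 1.59]
ft_force: [0.3, 0.6, -1.4]
gripper_width: 0.052
gripper_force: 94.9
shift cm [-2.11  0.04 -0.01] turn deg [-0.09  0.06  0.11] | pos [ 0.5087 -0.2704  0.0549]
```

```bash
python3 -m inch '[[-0.8,0,0,0,0,0,0.3],[-0.6,0,0,0,0,0,0.3],[-0.4,0,0,0,0,0,0.3],[-0.2,0,0,0,0,0,0.3],[0,0,0,0,0,0,0.3],[0,0,0,0,0,0,0.3]]' && python3 -m inch '[[-0.2,0,0,0,0,0,0.3],[0,0,0,0,0,0,0.3],[0,0,0,0,0,0,0.3]]' && python3 -m inch '[[-0.15,0,0,0,0,0,0.3],[0,0,0,0,0,0,0.3],[0,0,0,0,0,0,0.3]]'
```

```text
time_s: 28.7
eef_pos: [0.5091, -0.2904, 0.055]
ee_rot: [-3.14, 0.001, 1.59]
ft_force: [0.0, -0.1, -0.8]
gripper_width: 0.0518
gripper_force: 94.9
time_s: 29.08
eef_pos: [0.5092, -0.2914, 0.0547]
ee_rot: [-3.14, -0.0, 1.591]
ft_force: [0.9, 5.0, -1.7]
gripper_width: 0.0518
gripper_force: 94.9
time_s: 29.45
eef_pos: [0.5091, -0.2914, 0.0543]
ee_rot: [-3.139, -0.003, 1.591]
ft_force: [0.7, 10.8, -1.0]
gripper_width: 0.0519
gripper_force: 95.0
```

```bash
python3 -m inch '[[0,0,0,0,0,0,0.7],[0,0,0,0,0,0,0.9],[0,0,0,0,0,0,1],[0,0,0,0,0,0,1],[0,0,0,0,0,0,1],[0,0,-3,0,0,0,1],[0,0,-4,0,0,0,1],[0,0,-4,0,0,0,1],[0,0,0,0,0,0,1],[0,0,0,0,0,0,1]]' && python3 - <<'E'
from h import *
shot('wrist','w7')
for f in('w7',):
    W=cloud(f); p=ld(f)['p']; hsv=cv2.cvtColor(p,cv2.COLOR_RGB2HSV)
    red=((hsv[...,0]<8)|(hsv[...,0]>172))&(hsv[...,1]>110)&(abs(W[...,2]-.078)<.02)&(W[...,1]<-.2)
    q=W[red]; print(len(q),np.percentile(q,[1,50,99],axis=0).round(4))
    s,*_=np.linalg.lstsq(np.c_[q[:,:2],np.ones(len(q))],q[:,2],rcond=None); print('tilt',s[:2])
    r=[(y,(b[:,0].min()+b[:,0].max())/2,np.ptp(b[:,0])) for y in np.arange(-.30,-.27,.005) if len(b:=q[abs(q[:,1]-y)<.0025])>20]; print(np.round(r,4))
E
```

```text
time_s: 30.7
eef_pos: [0.5092, -0.2938, 0.1647]
ee_rot: [-3.14, 0.001, 1.59]
ft_force: [0.8, -0.2, -0.3]
gripper_width: 0.0856
gripper_force: 0.0
13677 [[ 0.4829 -0.4084  0.0757]
 [ 0.5088 -0.3211  0.0777]
 [ 0.5341 -0.2709  0.0792]]
tilt [ 0.00147612 -0.00150732]
[[-0.3     0.5084  0.0532]
 [-0.295   0.5086  0.0534]
 [-0.29    0.5085  0.0533]
 [-0.285   0.5084  0.0529]
 [-0.28    0.5082  0.0536]
 [-0.275   0.5082  0.0534]]
```

```bash
python3 - <<'E'
from h import *
W=cloud('w7'); hsv=cv2.cvtColor(ld('w7')['p'],cv2.COLOR_RGB2HSV)
H,S=hsv[...,0].astype(int),hsv[...,1]
red=((H<8)|(H>172))&(S>110)&(abs(W[...,2]-.078)<.02)&(W[...,1]<-.2)
br=(H>15)&(H<35)&(S>90)&(W[...,1]<-.39)&(W[...,1]>-.45)&(W[...,2]>.06)
print(W[red][:,1].min(),np.sort(W[red][:,1])[-30:].mean())
print(br.sum(), np.percentile(W[br],[1,10,50,90,99],axis=0).round(4) if br.sum() else '')
for c in np.where(red.any(0))[0][::20]:
    v=np.where(red[:,c])[0].max(); print(c,v,W[v,c].round(4),[tuple(hsv[v+k,c]) for k in(1,2,3,4)],W[v+3,c].round(4))
E
```

```text
-0.4111958298756664 -0.27028304020237665
1366 [[ 0.473  -0.4234  0.0769]
 [ 0.4893 -0.4203  0.0791]
 [ 0.5108 -0.4114  0.0873]
 [ 0.5313 -0.4104  0.0891]
 [ 0.5431 -0.4098  0.0898]]
276 230 [ 0.4816 -0.2817  0.0785] [(np.uint8(9), np.uint8(174), np.uint8(133)), (np.uint8(9), np.uint8(172), np.uint8(135)), (np.uint8(10), np.uint8(172), np.uint8(135)), (np.uint8(11), np.uint8(176), np.uint8(132))] [ 0.4815 -0.2838  0.0778]
296 407 [ 0.4933 -0.41    0.0779] [(np.uint8(18), np.uint8(159), np.uint8(136)), (np.uint8(20), np.uint8(155), np.uint8(140)), (np.uint8(19), np.uint8(152), np.uint8(138)), (np.uint8(20), np.uint8(158), np.uint8(139))] [ 0.4935 -0.411   0.0797]
316 407 [ 0.5072 -0.4102  0.0773] [(np.uint8(18), np.uint8(152), np.uint8(141)), (np.uint8(20), np.uint8(154), np.uint8(144)), (np.uint8(20), np.uint8(154), np.uint8(142)), (np.uint8(20), np.uint8(166), np.uint8(138))] [ 0.5073 -0.4102  0.0802]
336 407 [ 0.5211 -0.4094  0.0779] [(np.uint8(17), np.uint8(170), np.uint8(84)), (np.uint8(20), np.uint8(174), np.uint8(88)), (np.uint8(18), np.uint8(144), np.uint8(85)), (np.uint8(20), np.uint8(149), np.uint8(87))] [ 0.5211 -0.4109  0.0791]
356 292 [ 0.5298 -0.3163  0.0886] [(np.uint8(0), np.uint8(108), np.uint8(118)), (np.uint8(177), np.uint8(94), np.uint8(98)), (np.uint8(178), np.uint8(71), np.uint8(90)), (np.uint8(178), np.uint8(48), np.uint8(96))] [ 0.5299 -0.3182  0.0888]
```

The red plate's front edge (y = -0.410) meets the brass stop (y = -0.4105) with no gap, and the plate is level and let go. I'm handing the job in.

```bash
python3 -c "
from station import robot
print(robot.close_job())"
```

```text
the job is handed in; nothing more can be done
None
```

The job is handed in: the red plate was drawn from the rack, laid on the rest and let go, then re-gripped and slid level into the press guides until it met the brass stop, where it was let go; the verdict was not shown.

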